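# Park the slicer's carriage behind its spring stop

### The arm

A 6-joint arm with a two-finger parallel gripper is mounted at the origin on a cart in front of the work surface, level with it; the furniture and walls round the work are solid. World frame = base frame: x ahead of the robot, y to its left, z up, the work surface at z = 0. Lengths are in m, angles in rad, forces in N, time in s.
With the tool pointing down it reaches from about 0.275 to 0.825 m from the base axis. Payload 5.2 kg.
Tool frame: the origin (TCP) lies midway between the tips of the shut fingers; the grasp point (between the pads) lies 19 mm behind it; z points along the fingers, y is the line along which they close (so a half turn about z gives the same grasp; the last joint's range is limited). The gripper opens to 93 mm and grips with 3 to 60 N. Pads are 15 mm wide; open, the fingers measure 128 mm over their backs; the gripper's body (75 mm by 188 mm) begins 65 mm behind the grasp point.
Start: joints at [-1.392, 0.259, 1.535, -0, 1.348, -0.203], TCP at [0.205, -0.51, 0.219] pointing down, gripper open.
Joint ranges: [-3.14, 3.14], [-0.91, 2.08], [0.19, 2.58], [-1.22, 4.36], [0.22, 2.71], [-3.12, 3.12]. Speed limits (rad/s): [2.57, 2.57, 3.14, 3.14, 3.14, 3.14].

### API

Orientations are given as a unit quaternion [x, y, z, w].
In Python, from plant import sense, grab_frame, close_job, spot_in, cut_out, spot_point gives the robot as it stands. The module is installed in compiled form; this text tells all that it offers.
- The arm moves only by the shell command python3 -m pendant 'ROWS'. ROWS is a JSON object whose one key "series" holds one flat list of numbers, 5 for each row, row after row: the finger opening in mm, from 0 to 93, then the shift along the tool's x, y, z in units of 40 mm (1.0 is 40 mm), then the turn about the tool's z in degrees. In form: {"series": [fingers, dx, dy, dz, spin, fingers, dx, dy, dz, spin, ...]}. A call has 1 to 20 rows; each row shifts and turns the commanded pose from where the row before left it, along the tool's axes as they then stand; what a row does not reach is not made up. A row lasts 1/12 s, in which the tool goes at most 41.7 mm and 7.16 degrees, less where a joint would pass 70% of its speed; a pose out of reach is approached as far as the arm can. A call is refused whole if a number of a shift passes 1 or a number of a turn 7.16, either way. A call with a gripper value outside its range is refused whole. The fingers move at their own pace and stop on an object; the grip force is fixed at half the most. Time passes only in rows, so rows that do not move let the fingers close. It gives the time, the measured TCP pose, the force, the opening and the grip force at its end, in the units of the state.
- sense(): the state, without advancing time (a new reading comes with each control period).
- grab_frame(name): name is "scene" or "top" or "wrist"; returns a dict with "pixels" (420x560x3 uint8, red, green, blue), "depth" (420x560 float32, m along the optical axis (not along the pixel's ray), 0 where there is no reading), "camera_matrix" (3x3 intrinsics, pixels), "world_from_camera" (4x4, takes a point from camera to world coordinates). Camera axes: x right, y down, z forward; pixel columns grow to the right and rows downward; lengths in m; the calibration is good to about 2 mm. A picture is of the moment at which its call begins.
- close_job(): hands the job in; it is judged then, once.
Trained networks look in the newest picture that a camera, given by its name, has taken for a name from the list of things; names that differ only in an ending like _2 or _b are one class to them, and where a whole thing is asked for, a point or a joint stands for the part that bears it (a point fixed in the world has none). Each returns a list of dicts, best first, with "conf" (0 to 1); they miss things now and then, are a little off and sometimes report something else, mostly with a low value. They report only what shows in the picture. A call takes as long as a camera call.
- spot_in(camera, name): "bbox" ([left, top, right, bottom] in pixels, round what is visible of it).
- cut_out(camera, name): "pixels" (420x560 bool, what is visible of it) and "bbox" ([left, top, right, bottom] in pixels, round what is visible of it).
- spot_point(camera, name): "at" ([row, column] in pixels: a listed point, or the origin of a listed thing).
The state is a dict: "clock": time; "joint_pos": joint angles; "joint_vel": joint speeds; "tau": joint torques, N m; "position": TCP position; "tcp_rot": TCP orientation; "contact_force": force on the tool from outside, world axes, zero at the start; "moment": the same for the moment, N m; "width": finger opening in m; "grasp_force": force on a finger pad.
Only numpy, scipy, OpenCV 4.12 (cv2) and the standard library are available. Lean on these libraries where they do the work, as an engineer would, in place of code of your own. Each camera call takes 0.05 s, during which the arm holds its last target. There are 200 camera calls.

### The job

Put the food slicer away safely: with a fingertip hold down the ribbed thumb key of the spring stop, and while it is down push the carriage by its upright thumb plate over the stop, then on to its parked end beside the blade, until the key springs back up behind it. Only press and push: the carriage stays down in its track and is not forced; leave the things around the slicer where they stand, and finish clear of everything.

Things in the scene. Friction and masses are not known exactly. Their poses are not given: they have to be found in the camera images.
- slicer: white food slicer fixed on the worktop, 250 mm long (x), 265 wide (y), 221 high. Origin: on the worktop under its middle; x along the carriage's way towards the parked end (roughly away from the robot), y towards blade and motor, z up. Base top 38 mm up. Blade, thickness plate and motor are at y > 10 mm; carriage and spring stop on the -y side
- carriage_slide (a joint): slide of the carriage along the slicer's +x (m): 0 near end; 0.030 its shoe meets the raised tooth of the spring stop and is blocked; 0.038 to 0.098 the shoe covers the tooth and keeps it down; 0.102 parked end (hard stop), where the tooth springs up behind the shoe. Slides with 1 to 2 N, stays where left
- carriage_lift (a joint): how far the carriage is lifted out of its track, straight up (m): 0 = resting in it by its own weight of 0.9 kg
- carriage: carriage with steel tray. Its black upright thumb plate juts out sideways over the thumb key: 46 mm wide (slicer's y), 34 high, 10 thick. Origin: centre of the plate's rear face, the one to push towards +x; axes as the slicer's. Origin 75 mm, lower edge 58 mm above worktop. Tray top is 68 mm up; the food rest, 108 mm up, stands 69 to 88 mm behind this face, 26 mm or more to its +y side
- stop_key: black ribbed thumb key of the spring stop, 70 mm long (slicer's x), 28 wide, 6 thick, outside the track on the -y side, partly under the thumb plate. Origin: centre of its top, 54 mm above worktop when up; axes as the slicer's. Its steel tooth stands in the carriage's track, 7 mm further in +x than this centre. Pressing anywhere on the key lowers the tooth
- key_press (a joint): how far key and tooth are pressed down (m): 0 up (blocking), 0.010 fully down (hard stop); the carriage passes from 0.008. Spring: 2.4 N at the top, 5.4 N fully down; it springs back when let go
- pot_1: small round cream pot with a green lid, 71 mm wide, 55 mm high, a loose bystander; origin at the centre of its underside, z up
- jar_2: honey jar with a yellow lid, 66 mm wide, 83 mm high, a loose bystander; origin at the centre of its underside, z up
- glass_1: small clear glass, 50 mm wide, 59 mm high, a loose bystander; origin at the centre of its underside, z up
- spice_jar_1: spice jar with a red cap, 45 mm wide, 109 mm high, a loose bystander; origin at the centre of its underside, z up
- plate_1: green plate, 200 mm across, 23 mm high, a loose bystander; origin at the centre of its underside, z up
- carton_1: drink carton with a straw, 44 x 59 mm, 195 mm high over the straw, a loose bystander; origin at the centre of its underside, z up

How it is judged:
By the outcome, as a careful person would: the job done as asked, in the order asked, and still so for the second after the job is handed in, with the robot touching nothing.
It also fails if it takes over 34 s, if anything falls off the work surface, if the arm or the gripper's body presses on something with over 40 N, if the wrist force passes 120 N, or if a joint passes its speed limit or range.

## Working session

There is one attempt and no reset: what is moved stays moved. The work goes in short steps, Python scripts to look and compute and a shell command to move; the robot and the scene stay as the last step left them, time stands still between calls to the robot, and variables do not carry over. Pictures are saved under pics/ and viewed, at most 10 in all, crops included, and the job is handed in when it is done.

```bash
mkdir -p pics; cat > h.py <<'E'
from plant import *
import numpy as np, cv2
from scipy.spatial.transform import Rotation as R
def pt(f,r,c,k=2):
    r,c=int(round(r)),int(round(c)); d=f["depth"][max(r-k,0):r+k+1,max(c-k,0):c+k+1]; d=d[d>0]
    if not len(d): return None
    z=np.median(d); p=np.linalg.inv(f["camera_matrix"])@[c,r,1]*z
    return (f["world_from_camera"]@[*p,1])[:3]
def save(f,n,box=None,s=1):
    im=f["pixels"][:,:,::-1]
    if box: im=im[box[1]:box[3],box[0]:box[2]]
    cv2.imwrite("pics/"+n,cv2.resize(im,None,fx=s,fy=s,interpolation=cv2.INTER_CUBIC))
def cloud(f):
    h,w=f["depth"].shape; v,u=np.mgrid[:h,:w]; z=f["depth"]
    p=np.stack([u*z,v*z,z],-1)@np.linalg.inv(f["camera_matrix"]).T
    W=f["world_from_camera"]; return p@W[:3,:3].T+W[:3,3]
E
python3 - <<'E'
from h import *
np.set_printoptions(precision=4,suppress=True)
s=sense();print(s["clock"],s["position"],s["tcp_rot"],s["width"])
for c in ["scene","top"]:
    f=grab_frame(c);save(f,c+"1.png",s=1.4);print(c,f["world_from_camera"][:3])
    for n in ["slicer","carriage","stop_key","pot_1","jar_2","glass_1","spice_jar_1","plate_1","carton_1"]:
        for d in spot_point(c,n)[:2]: print(n,round(d["conf"],2),d["at"],pt(f,*d["at"]))
E
```

```text
0.0 [ 0.2049 -0.5098  0.2178] [ 0.9818  0.1897  0.     -0.0009] 0.09319101108378226
scene [[-0.795  -0.4505  0.4063  0.0064]
 [-0.6066  0.6018 -0.5196  0.6693]
 [-0.0104 -0.6595 -0.7517  1.0076]]
slicer 0.86 [235.4, 268.5] [0.4438 0.1134 0.1165]
carriage 0.96 [195.8, 303.3] [ 0.473  -0.0878  0.0698]
stop_key 0.5 [197.3, 295.3] [ 0.4815 -0.0596  0.0843]
pot_1 0.81 [178.6, 283.3] [ 0.5792 -0.1378  0.0355]
jar_2 0.64 [185.6, 311.4] [ 0.5011 -0.1757  0.0217]
glass_1 0.66 [200.5, 324.8] [ 0.4371 -0.1552  0.018 ]
spice_jar_1 0.59 [169.5, 298.6] [ 0.5527 -0.1838  0.0533]
plate_1 0.9 [347.1, 165.7] [0.4849 0.4537 0.0085]
carton_1 0.71 [276.5, 193.7] [0.5446 0.2881 0.0514]
top [[-0.4926 -0.8078  0.3236 -0.0093]
 [-0.8702  0.4582 -0.181   0.3136]
 [-0.0021 -0.3707 -0.9287  1.6019]]
slicer 0.73 [229.7, 273.9] [0.4625 0.0567 0.105 ]
carriage 0.65 [212.1, 308.2] [ 0.473  -0.0784  0.0704]
stop_key 0.51 [205.3, 307.9] [ 0.5014 -0.0969  0.0495]
pot_1 0.73 [179.5, 311.3] [ 0.5744 -0.1522  0.055 ]
jar_2 0.68 [191.9, 329.3] [ 0.5014 -0.1783  0.0672]
glass_1 0.74 [214.3, 332.9] [ 0.4356 -0.1569  0.0367]
spice_jar_1 0.69 [214.3, 310.6] [ 0.4693 -0.0896  0.0466]
plate_1 0.97 [291.6, 164.7] [0.4823 0.453  0.0053]
carton_1 0.81 [246.0, 204.3] [0.5412 0.2741 0.059 ]
```

```bash
python3 - <<'E'
from h import *
f=grab_frame("scene");save(f,"sc.png",(200,130,370,260),4.5)
f=grab_frame("top");save(f,"tc.png",(220,150,370,262),5)
E
```

```text
(no output)
```

View pics/sc.png

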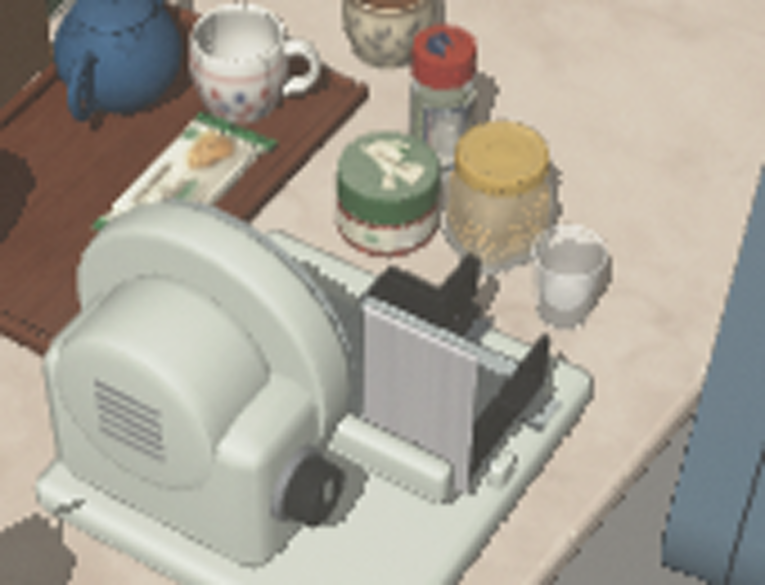

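View pics/tc.png

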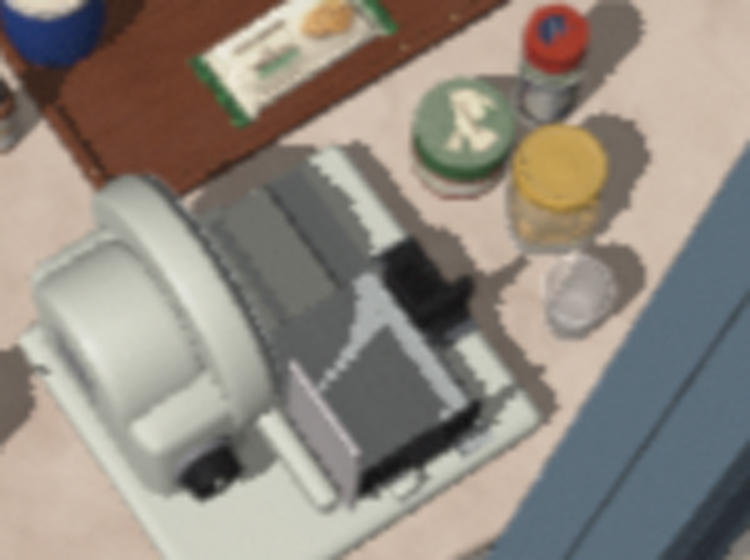

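```bash
python3 - <<'E'
from h import *
np.set_printoptions(precision=4,suppress=True)
P=[]
for c in ["scene","top"]:
    f=grab_frame(c);p=cloud(f)
    ok=(f["depth"]>0)&(p[...,0]>.2)&(p[...,0]<.75)&(p[...,1]>-.3)&(p[...,1]<.3)
    for n in ["slicer"]:
        for d in cut_out(c,n)[:1]:
            m=cv2.dilate(d["pixels"].astype(np.uint8),np.ones((5,5)))>0
            q=p[m&ok]; b=q[abs(q[:,2]-.038)<.004]
            r=cv2.minAreaRect(b[:,:2].astype(np.float32)*1000); print(c,d["conf"],len(b),r, cv2.boxPoints(r))
    P.append(p[ok])
P=np.concatenate(P); np.save("P.npy",P)
# height map
H=np.zeros((300,300))
i=((P[:,0]-.3)*1000).astype(int);j=((P[:,1]+.2)*1000).astype(int)
f=grab_frame("wrist");save(f,"w1.png");print(f["world_from_camera"],f["camera_matrix"])
E
```

```text
scene 0.71 2000 ((498.12677001953125, 30.415382385253906), (249.6863555908203, 266.522705078125), 4.617959499359131) [[ 362.9598  153.1928]
 [ 384.4179 -112.4647]
 [ 633.2937  -92.3621]
 [ 611.8356  173.2954]]
top 0.79 1514 ((497.8480224609375, 32.79374694824219), (248.3938751220703, 262.8529052734375), 4.1351189613342285) [[ 364.4974  154.9224]
 [ 383.4514 -107.2463]
 [ 631.1986  -89.3349]
 [ 612.2446  172.8338]]
[[ 0.3719 -0.8957 -0.2437  0.2734]
 [-0.9283 -0.3584 -0.0991 -0.4838]
 [ 0.0015  0.2631 -0.9648  0.3855]
 [ 0.      0.      0.      1.    ]] [[320.1359   0.     278.78  ]
 [  0.     320.1359 210.7533]
 [  0.       0.       1.    ]]
```

```bash
cat >> h.py <<'E'
YAW=np.radians(4.4); C=np.array([.498,.0315,0])
M=np.array([[np.cos(YAW),-np.sin(YAW),0],[np.sin(YAW),np.cos(YAW),0],[0,0,1]])
def tos(p): return (np.asarray(p)-C)@M
def tow(p): return np.asarray(p)@M.T+C
E
python3 - <<'E'
from h import *
P=tos(np.load("P.npy"))*1000
sel=(abs(P[:,0])<140)&(P[:,1]>-240)&(P[:,1]<0)&(P[:,2]>5)
Q=P[sel]
H=np.zeros((25,28),int)
for x,y,z in Q:
    i=int((x+140)//10*1);j=int((y+240)//10)
    if i<28 and j<25: H[j,i]=max(H[j,i],int(z))
print("x:",list(range(-140,140,10)))
for j in range(25): print(-240+10*j," ".join("%3d"%v for v in H[j]))
E
```

```text
x: [-140, -130, -120, -110, -100, -90, -80, -70, -60, -50, -40, -30, -20, -10, 0, 10, 20, 30, 40, 50, 60, 70, 80, 90, 100, 110, 120, 130]
-240   0   0   0   5   0   0   0   0   0   0  58  86  88  87  88  86  87  86   0  58  60  68  58  59 802   0   0   7
-230   5   5   0   0   0   7  57  60  58   0  51  91  87  87  83  86  88  87  56  60  58  61  60  58 806   0   0   0
-220   0   0   0   0   0  59  60  61  61  59   0  78  87  85  90  86  88  84  57  60  60  61  61  60 812  54   0   6
-210   0   0   0   0   8  62  22  16  50  61   0  58  85  88  86  88  84  53  59  59  63  63  63  60 817 809   6   0
-200   0   0   0   0  62  61  11  18  25  64   6   0  51  63  80  53   0   0  60  67  59  59  60  60 821 806   5   9
-190   0   0   0   6  59  61  55  47  58  61   8   0   5   0   5   0   0   0  60  60  61  59  58  59 825 809   0   8
-180   0   0   6   0   5  64  62  63  62  61   0   0   0   0   0   0   0   0  33  54  62  61  61  60 832 827   0   0
-170   6   0   0   6   0   5   0   5   0   0   0   5   8   0   0   0   8   5   0   0   0  34  36   5 838 833   8   0
-160   5   0   0   6   0  
[... 1250 characters left out ...]
84   6
-50   0 112 111 111  65  74  71  73  70  72  73  78  72  72  72  72  40  39  41  40  38  41  44  40  41 894 895   0
-40   0 111 112 113  72  72  69  75  68  72  73  69  72  74  72  70   0  42  41  44  46  44  37  44  42 901 900   0
-30   0 110 112 112  69  76  74  73  72  72  69  74  72  72  69  73  51  49  54  54  50  53  52  52  47 892 904 893
-20   5  38 107 112  73  73  71  73  76  75  79  74  71  74  74  73  64  52  49  49  48  59  48  53  48  57 907 782
-10   0  36 102 116  69  73  74  71  76  69  69  72  71  71  75  73   0  36   0   0   0   0   0   0   0   0 907 903
0   0   0   0   0   0   0   0   0   0   0   0   0   0   0   0   0   0   0   0   0   0   0   0   0   0   0   0   0
```

```bash
python3 - <<'E'
from h import *
s=sense();print(tos(s["position"])*1000, np.degrees(R.from_quat(s["tcp_rot"]).as_matrix()[:2,0]@[0,0]), R.from_quat(s["tcp_rot"]).as_matrix().round(4))
E
python3 -m pendant '{"series":[0,0,0,0,5.8, 0,0,0,0,5.8, 0,0,0,0,5.9, 0,0,0,0,0]}'
python3 -c "
from h import *
s=sense();print(tos(s['position'])*1000,R.from_quat(s['tcp_rot']).as_matrix()@M*1)"
```

```text
[-333.77881795 -517.80800629  218.657689  ] 0.0 [[ 0.928   0.3726  0.    ]
 [ 0.3726 -0.928   0.    ]
 [ 0.     -0.     -1.    ]]
clock: 1.68
position: [0.205, -0.5104, 0.2187]
tcp_rot: [0.999, 0.036, 0.0, 0.0]
contact_force: [0.4, 0.0, 0.4]
width: 0.0708
grasp_force: 0.0
[-333.76107822 -517.85757401  218.67768906] [[ 9.99991632e-01 -4.09074282e-03  4.03467432e-05]
 [-4.09073906e-03 -9.99991629e-01 -9.27868724e-05]
 [ 4.07259727e-05  9.26210479e-05 -9.99999995e-01]]
```

```bash
python3 -m pendant '{"series":[0,0.52,-0.81,0,0, 0,0.52,-0.81,0,0, 0,0.52,-0.81,0,0, 0,0.52,-0.81,0,0, 0,0.52,-0.81,0,0, 0,0.52,-0.81,0,0, 0,0.52,-0.81,0,0, 0,0.52,-0.81,0,0, 0,0.52,-0.81,0,0, 0,0.52,-0.81,0,0, 0,0.52,-0.81,0,0, 0,0.52,-0.81,0,0, 0,0,0,0,0, 0,0,0,0,0]}'
python3 - <<'E'
from h import *
s=sense();print(tos(s['position'])*1000)
f=grab_frame("wrist");save(f,"w2.png",s=1.4)
for n in ["carriage","stop_key"]:
    for d in spot_point("wrist",n)[:2]: print(n,d["conf"],d["at"],tos(pt(f,*d["at"]))*1000)
p=tos(cloud(f))*1000; np.save("W.npy",p)
for n in ["stop_key","carriage"]:
    for d in cut_out("wrist",n)[:1]:
        q=p[d["pixels"]]; print(n,d["conf"],d["bbox"],len(q))
        if n=="stop_key": print(np.percentile(q,[2,10,50,90,98],axis=0).round(1))
        else:
            q=q[(q[:,2]>80)&(q[:,2]<98)&(q[:,0]>-60)&(q[:,1]<-85)]; print(np.percentile(q,[1,5,50,95,99],axis=0).round(1))
E
```

```text
clock: 2.85
position: [0.4247, -0.1017, 0.2187]
tcp_rot: [0.999, 0.042, 0.0, 0.0]
contact_force: [-0.6, -0.0, -0.0]
width: 0.0002
grasp_force: 0.0
[ -83.30233744 -127.2218717   218.73427684]
carriage 0.66 [150.5, 262.7] [ -32.86193096 -113.59390065   90.82229591]
stop_key 0.55 [115.1, 267.0] [  -1.50945369 -116.07957949   54.67512946]
stop_key 0.6 [244.9, 79.1, 282.7, 138.7] 1697
[[ -21.8 -129.8   48.2]
 [ -17.  -127.2   53.4]
 [   4.1 -116.1   54.7]
 [  25.5 -104.3   55.8]
 [  30.   -97.6   56.5]]
carriage 0.66 [128.0, 88.8, 284.8, 252.1] 16323
[[ -33.  -132.6   81.5]
 [ -32.  -129.9   84.7]
 [ -25.   -99.4   91.4]
 [   5.1  -89.4   93.4]
 [   9.2  -88.6   93.9]]
```

View pics/w2.png

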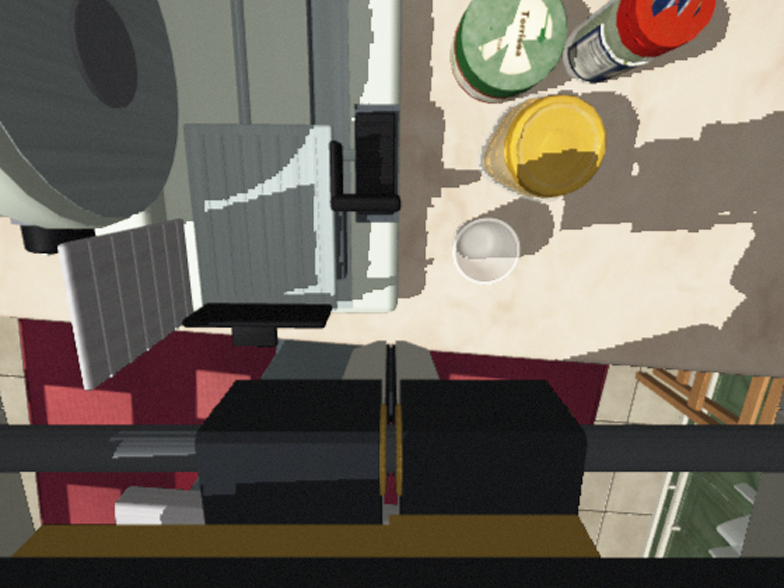

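```bash
python3 - <<'E'
from h import *
p=np.load("W.npy").reshape(-1,3)
b=p[(abs(p[:,2]-39)<4)&(p[:,1]<-90)&(p[:,1]>-150)&(abs(p[:,0])<150)]
print("edge y",[ (x,np.percentile(b[abs(b[:,0]-x)<10][:,1],1).round(1)) for x in (-80,60,100)],"x",b[:,0].min())
k=p[(abs(p[:,2]-54.5)<2.5)&(p[:,1]<-95)&(p[:,1]>-145)&(abs(p[:,0])<60)]
for y in range(-140,-95,4):
    q=k[abs(k[:,1]-y)<2]; 
    if len(q):print(y,len(q),np.sort(q[:,0])[[0,2,-3,-1]] if len(q)>3 else q[:,0], "behind",(q[:,0]<-30).sum())
t=p[(p[:,2]>85)&(p[:,2]<98)&(p[:,1]<-105)&(p[:,1]>-145)&(abs(p[:,0])<60)]
print("plate",np.percentile(t,[0,2,50,98,100],axis=0))
E
```

```text
edge y [(-80, np.float64(-131.8)), (60, np.float64(-131.6)), (100, np.float64(-132.1))] x -118.5230467463412
-132 17 [-23.73588394 -20.77053524  -9.05547795  -7.12384552] behind 0
-128 241 [-37.74820716 -37.71868282  30.95892308  31.16513953] behind 8
-124 253 [-37.80095677 -37.6749497   30.9692952   31.1406889 ] behind 8
-120 259 [-37.78197848 -37.67807188  30.95215098  31.04480692] behind 8
-116 237 [-37.74103108 -37.71992801  30.91876947  30.96531458] behind 6
-112 237 [-37.77431775 -37.7266722   30.90891096  31.00262092] behind 8
-108 235 [-37.79311236 -37.7282239   30.74866377  30.88666684] behind 8
-104 187 [-37.96751666 -37.65359055  30.78711292  31.02634592] behind 7
plate [[ -33.02146673 -133.56438514   85.04793277]
 [ -32.88064423 -133.4711376    87.00683267]
 [ -28.22730678 -119.10490714   92.18989503]
 [ -23.46692305 -105.62511365   93.79545174]
 [ -23.32919447 -105.22617435   94.2942415 ]]
```

```bash
python3 -m pendant '{"series":[0,0.44,-0.08,0.5,0, 0,0.44,-0.08,0.8,0, 0,0,0,0.9,0, 0,0,0,0.8,0, 0,0,0,0.5,0, 0,0,0,0.26,0, 0,0,0,0,0, 0,0,0,0,0, 0,0,0,0,0]}'
python3 - <<'E'
from h import *
s=sense();print(tos(s['position'])*1000)
f=grab_frame("wrist");save(f,"w3.png",(140,80,420,290),2.8)
E
```

```text
clock: 3.85
position: [0.4593, -0.0958, 0.0691]
tcp_rot: [0.999, 0.037, 0.001, 0.0]
contact_force: [0.9, -1.0, -0.7]
width: 0.0007
grasp_force: 0.0
[ -48.33051497 -123.95864614   69.1322625 ]
```

View pics/w3.png

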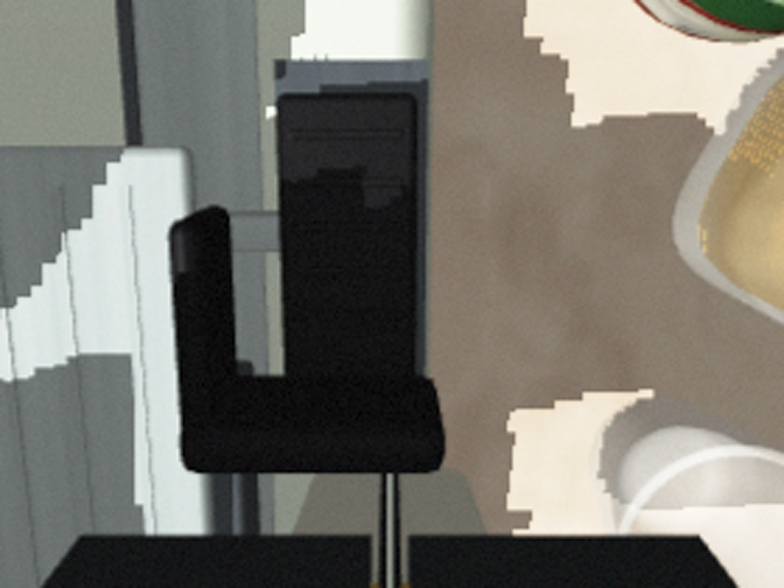

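```bash
cat > st.py <<'E'
from h import *
s=sense();print((tos(s['position'])*1000).round(1),s["contact_force"].round(2) if hasattr(s["contact_force"],"round") else s["contact_force"])
E
python3 -m pendant '{"series":[0,0.05,-0.1,0,0, 0,0.05,0,0,0, 0,0,0,0,0, 0,0,0,0,0]}';python3 st.py
python3 -m pendant '{"series":[0,0.05,0,0,0, 0,0,0,0,0]}';python3 st.py
python3 -m pendant '{"series":[0,0.05,0,0,0, 0,0,0,0,0]}';python3 st.py
```

```text
clock: 4.23
position: [0.4629, -0.0903, 0.0687]
tcp_rot: [0.999, 0.038, 0.0, 0.0]
contact_force: [-0.7, 0.4, 0.1]
width: 0.0003
grasp_force: 0.0
[ -44.4 -118.7   68.7] [-0.69  0.37  0.14]
clock: 4.4
position: [0.4646, -0.0901, 0.0683]
tcp_rot: [0.999, 0.038, 0.0, -0.0]
contact_force: [-0.6, 0.6, -0.0]
width: 0.0007
grasp_force: 0.0
[ -42.6 -118.6   68.3] [-0.64  0.64 -0.01]
clock: 4.57
position: [0.4666, -0.09, 0.0682]
tcp_rot: [0.999, 0.038, -0.0, -0.0]
contact_force: [-0.2, 0.6, 0.7]
width: 0.0008
grasp_force: 0.2
[ -40.6 -118.7   68.2] [-0.23  0.56  0.67]
```

```bash
python3 -m pendant '{"series":[0,0,0,0.15,0, 0,0,0,0.15,0, 0,0,0,0,0, 0,0,0,0,0]}';python3 st.py
python3 -m pendant '{"series":[0,0,0,0.1,0, 0,0,0,0.1,0, 0,0,0,0,0, 0,0,0,0,0]}';python3 st.py
python3 - <<'E'
from h import *
f=grab_frame("wrist");save(f,"w4.png",(140,80,420,290),2.8)
E
```

```text
clock: 4.9
position: [0.466, -0.0898, 0.0555]
tcp_rot: [0.999, 0.038, -0.001, -0.0]
contact_force: [0.8, 0.1, -0.3]
width: 0.0004
grasp_force: 0.0
[ -41.2 -118.5   55.5] [ 0.85  0.1  -0.28]
clock: 5.23
position: [0.4668, -0.0902, 0.0484]
tcp_rot: [0.999, 0.038, 0.0, 0.0]
contact_force: [-0.7, 0.2, 3.1]
width: 0.0004
grasp_force: 1.8
[ -40.5 -118.9   48.4] [-0.69  0.2   3.1 ]
```

View pics/w4.png

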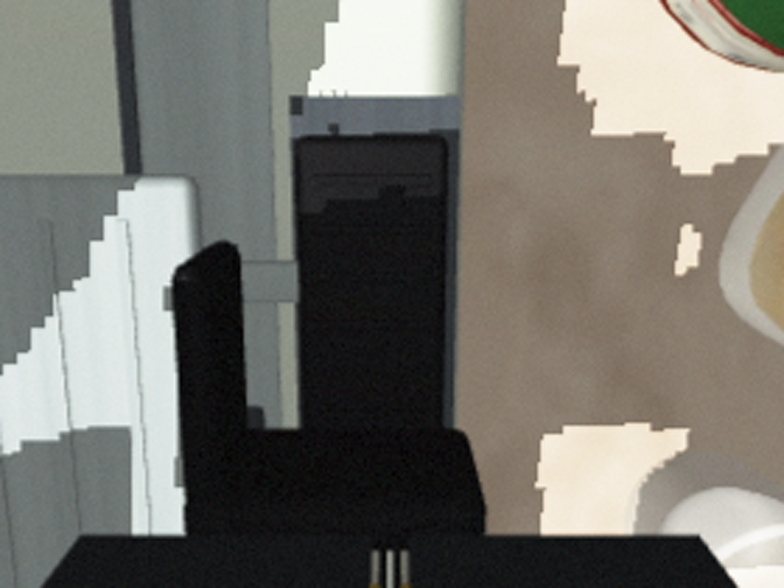

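```bash
python3 -m pendant '{"series":[0,0,0,0.08,0, 0,0,0,0,0, 0,0,0,0,0]}';python3 st.py
python3 -m pendant '{"series":[0,0,0,0.05,0, 0,0,0,0,0, 0,0,0,0,0]}';python3 st.py
```

```text
clock: 5.53
position: [0.4668, -0.0901, 0.0452]
tcp_rot: [0.999, 0.038, 0.0, 0.0]
contact_force: [0.7, 0.1, 4.4]
width: 0.0004
grasp_force: 2.3
[ -40.5 -118.9   45.2] [0.7  0.05 4.44]
clock: 5.78
position: [0.4668, -0.0902, 0.0439]
tcp_rot: [0.999, 0.038, 0.0, 0.0]
contact_force: [-1.6, 1.7, 12.2]
width: 0.0003
grasp_force: 5.6
[ -40.4 -118.9   43.9] [-1.59  1.69 12.16]
```

```bash
python3 -m pendant '{"series":[0,0.05,0,0,0, 0,0.1,0,0,0, 0,0.1,0,0,0, 0,0.1,0,0,0, 0,0.1,0,0,0, 0,0.05,0,0,0, 0,0,0,0,0]}';python3 st.py
python3 -m pendant '{"series":[0,0.05,0,0,0, 0,0.1,0,0,0, 0,0.1,0,0,0, 0,0.1,0,0,0, 0,0.05,0,0,0, 0,0,0,0,0]}';python3 st.py
```

```text
clock: 6.37
position: [0.4814, -0.0887, 0.0438]
tcp_rot: [0.999, 0.039, -0.005, -0.0]
contact_force: [-18.2, -3.3, 26.2]
width: 0.0005
grasp_force: 13.2
[ -25.7 -118.6   43.8] [-18.15  -3.31  26.15]
clock: 6.87
position: [0.497, -0.0874, 0.0439]
tcp_rot: [0.999, 0.039, -0.005, -0.0]
contact_force: [-19.5, -3.3, 28.7]
width: 0.0006
grasp_force: 14.1
[ -10.2 -118.5   43.9] [-19.5   -3.26  28.73]
```

```bash
python3 -m pendant '{"series":[0,0,0,-0.03,0, 0,0,0,0,0, 0,0,0,0,0]}';python3 st.py
python3 -m pendant '{"series":[0,0.05,0,0,0, 0,0.05,0,0,0, 0,0.05,0,0,0, 0,0,0,0,0]}';python3 st.py
```

```text
clock: 7.12
position: [0.5002, -0.0871, 0.0442]
tcp_rot: [0.999, 0.038, -0.002, -0.0]
contact_force: [-6.3, -0.1, 9.0]
width: 0.0004
grasp_force: 4.9
[  -6.9 -118.4   44.2] [-6.34 -0.13  9.  ]
clock: 7.45
position: [0.5058, -0.0867, 0.0442]
tcp_rot: [0.999, 0.038, -0.003, -0.0]
contact_force: [-7.4, -1.2, 10.5]
width: 0.0005
grasp_force: 5.5
[  -1.2 -118.4   44.2] [-7.45 -1.25 10.53]
```

```bash
python3 -m pendant '{"series":[0,0.1,0,0,0, 0,0.1,0,0,0, 0,0.1,0,0,0, 0,0,0,0,0, 0,0,0,0,0]}';python3 st.py
python3 - <<'E'
from h import *
f=grab_frame("wrist");save(f,"w5.png",(140,80,420,290),2.8)
E
```

```text
clock: 7.87
position: [0.5183, -0.0858, 0.0442]
tcp_rot: [0.999, 0.038, -0.002, -0.0]
contact_force: [-5.3, 0.0, 9.1]
width: 0.0003
grasp_force: 4.4
[  11.3 -118.5   44.2] [-5.32  0.04  9.09]
```

View pics/w5.png

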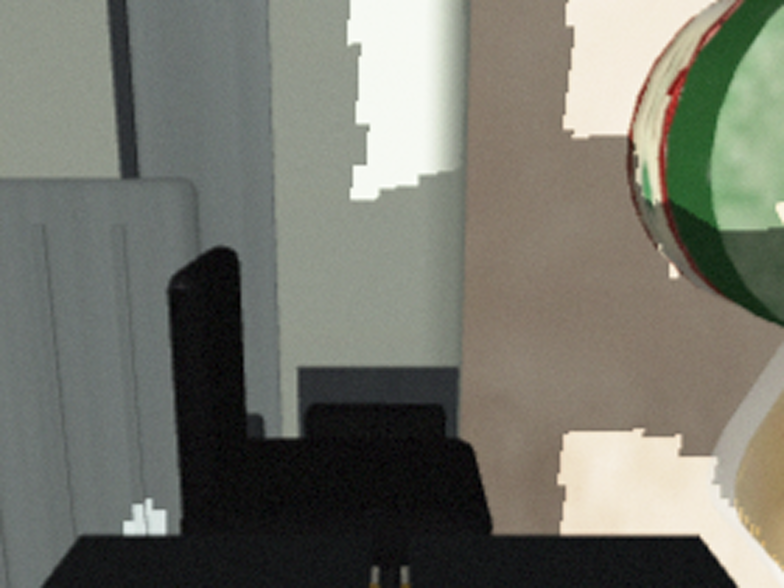

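```bash
python3 -m pendant '{"series":[0,-0.1,0,0,0, 0,0,0,-0.1,0, 0,0,0,0,0, 0,0,0,0,0]}';python3 st.py
python3 -m pendant '{"series":[0,0,0,-0.2,0, 0,0,0,-0.2,0, 0,0,0,0,0]}';python3 st.py
python3 -m pendant '{"series":[0,0.15,0,0,0, 0,0.2,0,0,0, 0,0.2,0,0,0, 0,0.2,0,0,0, 0,0.2,0,0,0, 0,0.1,0,0,0, 0,0,0,0,0,0,0,0,0,0]}';python3 st.py
```

```text
clock: 8.25
position: [0.516, -0.0861, 0.0481]
tcp_rot: [0.999, 0.038, -0.0, -0.0]
contact_force: [0.6, -0.3, -0.2]
width: 0.0007
grasp_force: 0.0
[   8.9 -118.6   48.1] [ 0.56 -0.27 -0.18]
clock: 8.5
position: [0.5173, -0.0866, 0.0659]
tcp_rot: [0.999, 0.038, 0.001, 0.0]
contact_force: [0.0, -0.3, 0.1]
width: 0.0002
grasp_force: 0.0
[  10.2 -119.2   65.9] [ 0.02 -0.35  0.14]
clock: 9.17
position: [0.5591, -0.0829, 0.064]
tcp_rot: [0.999, 0.038, 0.001, 0.0]
contact_force: [-0.9, 0.7, -1.3]
width: 0.0006
grasp_force: 0.0
[  52.2 -118.8   64. ] [-0.93  0.66 -1.31]
```

```bash
python3 -m pendant '{"series":[0,0.05,0,0,0, 0,0.05,0,0,0, 0,0,0,0,0]}';python3 st.py
python3 -m pendant '{"series":[0,0.05,0,0,0, 0,0,0,0,0, 0,0,0,0,0]}';python3 st.py
python3 -m pendant '{"series":[0,0.05,0,0,0, 0,0,0,0,0, 0,0,0,0,0]}';python3 st.py
```

```text
clock: 9.42
position: [0.56, -0.0828, 0.0641]
tcp_rot: [0.999, 0.038, -0.002, -0.0]
contact_force: [-7.4, -1.7, 5.2]
width: 0.0006
grasp_force: 3.8
[  53.1 -118.7   64.1] [-7.35 -1.66  5.21]
clock: 9.67
position: [0.56, -0.0827, 0.064]
tcp_rot: [0.999, 0.038, -0.004, -0.0]
contact_force: [-13.6, -3.4, 8.8]
width: 0.0004
grasp_force: 6.9
[  53.  -118.6   64. ] [-13.55  -3.4    8.84]
clock: 9.92
position: [0.5599, -0.0827, 0.064]
tcp_rot: [0.999, 0.039, -0.006, -0.0]
contact_force: [-20.1, -4.1, 14.0]
width: 0.0006
grasp_force: 10.1
[  53.  -118.6   64. ] [-20.13  -4.08  13.99]
```

```bash
python3 -m pendant '{"series":[0,-0.25,0,0,0, 0,-0.25,0,-0.1,0, 0,0,0,-0.9,0, 0,0,0,-0.9,0, 0,-0.5,0,-0.8,0, 0,-0.9,0,-0.3,0, 0,-0.9,0,0,0, 0,0,0,0,0, 0,0,0,0,0]}'
python3 - <<'E'
from h import *
s=sense();print(tos(s['position'])*1000)
f=grab_frame("wrist");save(f,"w6.png",(100,20,420,260),2.4)
p=tos(cloud(f)).reshape(-1,3)*1000
t=p[(p[:,2]>85)&(p[:,2]<98)&(p[:,1]<-105)&(p[:,1]>-145)&(abs(p[:,0])<120)]
print("plate",np.percentile(t,[0,2,50,98,100],axis=0))
k=p[(abs(p[:,0]+3)<30)&(abs(p[:,1]+116)<10)];print("key z",np.percentile(k[:,2],[5,50,95]))
E
```

```text
clock: 10.67
position: [0.4534, -0.0908, 0.185]
tcp_rot: [0.999, 0.038, 0.001, 0.0]
contact_force: [0.5, -0.1, -0.0]
width: 0.0003
grasp_force: 0.0
[ -53.88691805 -118.51213018  185.02990453]
plate [[  63.09679296 -134.27840288   85.11826314]
 [  63.23657878 -133.42113391   85.55383038]
 [  67.51836321 -119.23223227   92.13022283]
 [  72.76094708 -105.29934392   93.92812116]
 [  72.99467723 -105.0068051    94.72569989]]
key z [ 54.9732014  293.89150485 351.95641872]
```

View pics/w6.png

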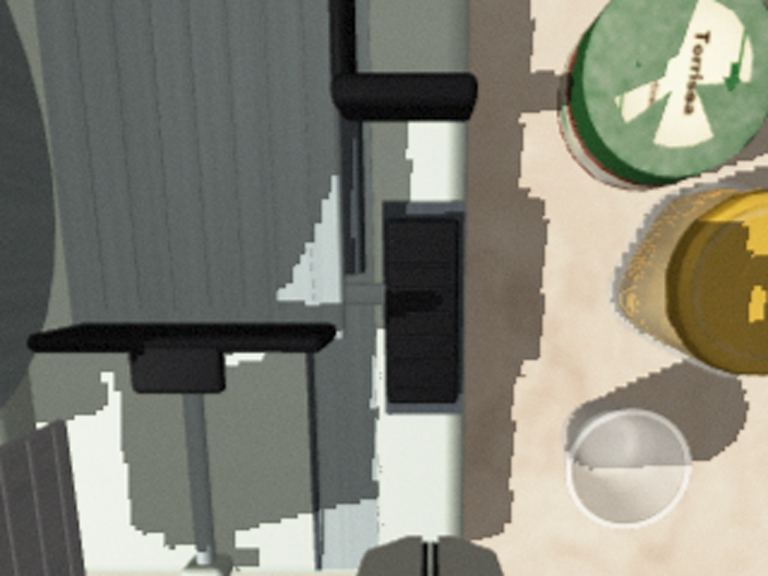

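```bash
python3 - <<'E'
from h import *
f=grab_frame("wrist");p=tos(cloud(f)).reshape(-1,3)*1000
k=p[(abs(p[:,0])<25)&(abs(p[:,1]+116)<9)&(p[:,2]<100)];print("key z",len(k),np.percentile(k[:,2],[5,25,50,75,95]))
b=p[(abs(p[:,0]+70)<15)&(abs(p[:,1]+118)<8)&(p[:,2]<100)];print("base z",np.median(b[:,2]))
t=p[(p[:,0]>-60)&(p[:,0]<20)&(abs(p[:,1]+55)<20)&(p[:,2]<100)];print("tray z",np.median(t[:,2]))
for c in ["scene","top"]:
    f=grab_frame(c)
    for n in ["pot_1","jar_2","glass_1","spice_jar_1"]:
        for d in spot_point(c,n)[:1]: print(c,n,pt(f,*d["at"]).round(3))
E
```

```text
key z 1117 [53.64848766 54.323999   54.85059514 55.36834254 56.13257939]
base z 38.643195803028135
tray z 67.0298890183254
scene pot_1 [ 0.577 -0.14   0.031]
scene jar_2 [ 0.569 -0.079  0.072]
scene glass_1 [ 0.438 -0.155  0.027]
top pot_1 [0.354 0.019 0.644]
```

```bash
python3 -c "
from plant import *
print(close_job())"
```

```text
the job is handed in; nothing more can be done
None
```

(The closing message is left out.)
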